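Open the sandwich press and hold its lid up

ROBOT

A 6-joint arm with a two-finger parallel gripper is mounted at the origin on the work surface. World frame = base frame: x ahead of the robot, y to its left, z up, the work surface at z = 0. Lengths are in m, angles in rad, forces in N, time in s.
With the tool pointing down it reaches from about 0.375 to 0.975 m from the base axis. Payload 3.8 kg.
Tool frame: the origin (TCP) lies between the finger pads; the fingertips stand 8 mm ahead of it and the grasp point (between the pads) lies 11 mm behind it; z points along the fingers, y is the direction in which the jaws open and shut (so a half turn about z gives the same grasp; the last joint's range is limited). The gripper opens to 88 mm and grips with 3 to 60 N. Pads are 18 mm wide; open, the fingers measure 123 mm over their backs; the gripper's body (75 mm by 187 mm) begins 45 mm behind the grasp point.
Start: joints at [1.084, 0.264, 1.604, -0, 1.274, -0.037], TCP at [0.293, 0.608, 0.247] pointing down, gripper open.
Joint ranges: [-2.63, 2.63], [-0.94, 2.18], [0.31, 2.57], [-1.31, 4.45], [0, 2.66], [-2.55, 2.55]. Speed limits (rad/s): [2.57, 2.57, 3.14, 3.14, 3.14, 3.14].

INTERFACE

Orientations are given as [roll, pitch, yaw] about the fixed x, y, z axes, in that order (R = Rz(yaw) Ry(pitch) Rx(roll)).
In Python, from workcell import manip gives the robot as it stands.
- The arm moves only by the tool move_arm, never from a script. Its argument "series" is text: rows parted by semicolons, each of 6 numbers parted by spaces: the shift along the tool's x, y, z as a fraction of full scale, then the turn, a rotation vector about the tool's x, y, z as a fraction of full scale. A call has 1 to 12 rows; each row is the pose to reach, as a shift and turn from the pose commanded when the call began, along the tool's axes at that moment; what a row does not reach only later rows make up. Full scale, the value 1, is 800 mm for a shift and 1.5 rad for a turn. A row lasts 1/10 s, in which the tool goes at most 50 mm and 8.59 degrees, less where a joint would pass 70% of its speed; a pose out of reach is approached as far as the arm can. A call with a number of a shift or a turn outside -1 to 1 is refused whole. A call with a gripper value outside its range is refused whole. "hand" is the opening, from -1 (shut) to 1 (fully open), so that 0 is half open, set as the call begins (left out, the last holds). The fingers move at their own pace and stop on an object; "force" is the grip in N (left out, the last holds). Time passes only in rows, so rows that repeat a pose let the fingers close. It gives the time, the measured TCP pose, the force and the opening at its end, in the units of the state.
- manip.observe(): the state, without advancing time (a new reading comes with each control period).
- manip.capture(name): name is "scene" or "top"; returns a dict with "pixels" (480x640x3 uint8, red, green, blue), "intrinsics" (3x3 intrinsics, pixels), "D" ([k1, k2, p1, p2, k3] as OpenCV has them; the pictures are not rectified), "rvec" (rotation vector, rad) and "tvec" (3), from world to camera coordinates, as OpenCV has them. Camera axes: x right, y down, z forward; pixel columns grow to the right and rows downward; lengths in m; the calibration is good to about 2 mm. A picture is of the moment at which its call begins. There is no depth.
- manip.finish_job(): hands the job in, once; it reports no verdict.
Trained networks look in a picture, given as the dict that the camera call returned (one of the last four; its "shot" number tells which), for a name from the list of things; names that differ only in an ending like _2 or _b are one class to them, and where a whole thing is asked for, a point or a joint stands for the part that bears it (a point fixed in the world has none). Each returns a list of dicts, best first, with "score" (0 to 1); they miss things now and then, are a little off and sometimes report something else, mostly with a low value. They report only what shows in the picture. A call takes as long as a camera call.
- manip.find_in(name, picture): "at" ([x, y, z] in m, in world coordinates, good to about 4 mm: the middle of the surface that is visible of it).
The state is a dict: "clock": time; "qpos": joint angles; "qd": joint speeds; "joint_efforts": joint torques, N m; "eef_pos": TCP position; "orientation": TCP orientation; "wrist_force": force on the tool from outside, world axes, zero at the start; "ft_torque": the same for the moment, N m; "grip_width": finger opening in m.
Only numpy, scipy, OpenCV 4.12 (cv2) and the standard library are available. Lean on these libraries where they do the work, as an engineer would, in place of code of your own. Each camera call takes 0.05 s, during which the arm holds its last target.

TASK

I want to put my sandwich in the press: take the lid by its handle and give it a gentle tug before you touch the lock on its right side. If it comes up, just keep lifting; if the lock has caught it, ease it down, slide the lock's red tab back to release it and then lift. The lid has no stay, so finish with the handle still in the gripper, holding the lid open at 45 degrees or more; do not wrench it against the lock or let it bang down, and leave the other things on the worktop where they are.

Things in the scene. Friction and masses are not known exactly. Their poses are not given: they have to be found in the camera images.
- grill: fixed base of a red and black contact grill (sandwich press), 230 mm deep (its x), 280 mm wide (its y); shut, the lid's top is 113 mm above the worktop. Origin: centre of its underside on the worktop; x axis to the rear (hinge side), y to its left, z up. Handle at the front (-x), lock on the right side wall (y = -140 mm)
- lid (a joint): opening angle of the lid: 0 shut, grows as the front rises, stops at 1.25 rad. The lid with handle weighs 0.5 to 1 kg (free, it lifts with 3 to 6 N at the handle), has no stay and falls shut when let go. While caught by the lock it has about 0.02 rad of play (6 mm at the handle), then the catch holds it, flexing a little: 8 N or so more is tug enough
- hinge (a point): a point on the lid's hinge axis (midway across the grill, 64 mm above the worktop); the hinge axis runs along the grill's y
- handle_mid (a point): middle of the lid's handle: a round black horizontal bar, 20 mm in diameter, lying along the grill's y, free over 150 mm between its two side arms, 85 mm above the worktop when shut and 290 mm in front of the hinge axis; between bar and lid front is a 40 mm clear gap, nothing is under the bar. It moves with the lid
- lock_tab (a point): centre of the lock slider's red thumb tab: 12 mm (grill x) by 36 mm (grill y, standing out from the right wall) by 14 mm high, 36 mm above the worktop, 164 mm right of the grill's middle. It slides 24 mm along the grill's x: rearwards (+x) releases, forwards locks. About 3 N moves it, it stays where left and may start anywhere; slid back to its stop it is always released
- hook: steel hook riding on the lock slider; its lip, 81 to 86 mm above the worktop and within 11 mm of the side wall, reaches over the lid's lug in about the front half of the slider's travel. Whether it has the lug is often too close to call by eye: a tug tells (right at the edge it may just rub and let go). Origin at the slider, 146 mm right of the grill's middle
- striker: the small steel lug on the lid's right side that the hook catches, 22 mm long; origin at its centre
- handle: the lid's handle with its two side arms; origin at the middle of the bar (the same point as handle_mid), axes as the grill's when the lid is shut
- sauce: amber sauce bottle with yellow cap, 60 mm in diameter, 185 mm tall, standing; origin at the centre of its underside. Leave alone
- lunchbox: closed blue plastic food box, 158 by 108 mm, 61 mm tall; origin at the centre of its underside. Leave alone
- board: wooden chopping board, 220 by 150 mm, 16 mm thick, with the filled roll on it; origin at the centre of its underside. Leave alone
- roll: filled roll, 119 by 72 mm, 47 mm high, lying on the board; origin at the centre of its underside. Leave alone

How it is judged:
On the way:
1. with the lock still as it was found, the lid has been tugged: either it was pulled up against the lock, or it came up free (distance of lock_tab from where it was at the start of the episode below 0.003 m and contact force between the fingers and handle above 0.5 N and (contact force between hook and striker above 2 N or value of joint lid above 0.2 rad)), for 0.1 s.
At the end, for the whole second after the job is handed in: the lid stands still at least 0.72 rad (41 degrees) open, held by the gripper's fingers on the handle (over 1 N), and bottle, food box, board and roll are within 30 mm of where they were (value of joint lid above 0.72 rad and velocity of joint lid between -0.1 and 0.1 rad/s and contact force between the fingers and handle above 1 N and distance of each of sauce, lunchbox, board, roll from where it was at the start of the episode below 0.03 m); the arm keeps its last pose, push and grip.
It fails at once if the lid is wrenched against the lock: over 50 N between hook and lug (contact force between hook and striker above 50 N).
It fails at once if the lid bangs down: it closes faster than 3 rad/s (velocity of joint lid below -3 rad/s).
It fails at once if a bystander is knocked over or pushed away (distance of any of sauce, lunchbox, board, roll from where it was at the start of the episode above 0.05 m or angle between sauce's own z axis and vertical above 0.5 rad).
It also fails if it takes over 61 s, if anything falls off the work surface, if the arm or the gripper's body presses on something with over 40 N, if the wrist force passes 120 N, or if a joint passes its speed limit or range.

## Working session

There is one attempt and no reset: what is moved stays moved. The work goes in short steps, Python scripts to look and compute and a tool call to move; the robot and the scene stay as the last step left them, time stands still between calls to the robot, and variables do not carry over. Pictures are saved under pics/ and viewed, and the job is handed in when it is done.

Besides the shell and the picture viewer there is one more tool, called after "Emit:" in YAML: its name, and indented under it one key for each argument. move_arm: Moves the arm, as the interface text tells. Shift numbers are shares of 800 mm and turn numbers shares of 1.5 rad, none past 1 either way. Its arguments: {"type":"object","properties":{"series":{"type":"string"},"hand":{"type":"number"},"force":{"type":"number"}},"required":["series"]}

```bash
mkdir -p pics; cat > h.py <<'E'
from workcell import manip
import cv2,numpy as np,json
from scipy.spatial.transform import Rotation as R
def snap(c,name):
    p=manip.capture(c); cv2.imwrite(f'pics/{name}.png',p['pixels'][:,:,::-1]); return p
def proj(p,X):
    return cv2.projectPoints(np.array(X,float).reshape(-1,1,3),np.array(p['rvec'],float),np.array(p['tvec'],float),np.array(p['intrinsics'],float),np.array(p['D'],float))[0].reshape(-1,2)
E
python3 - <<'E'
from h import *
print(manip.observe())
for c in('scene','top'):
    p=snap(c,c+'0')
    for n in ('grill','handle_mid','handle','lock_tab','hook','striker','hinge','sauce','lunchbox','board','roll'):
        try: r=manip.find_in(n,p)
        except Exception as e: print(n,e);continue
        print(c,n,[(np.round(d['at'],3).tolist(),round(d['score'],2)) for d in r[:2]])
E
```

```text
{'clock': 0.0, 'qpos': array([ 1.08411228e+00,  2.64751506e-01,  1.60534918e+00,  2.03045907e-06,
        1.27369704e+00, -3.69246177e-02]), 'qd': array([ 0.00043192, -0.00075503, -0.00098363,  0.0014    ,  0.00087004,
        0.00018899]), 'joint_efforts': array([ 2.37529166e-03, -5.02087390e+01, -3.56891119e+01,  7.29693915e-02,
        2.92235229e-02, -1.60105701e-04]), 'eef_pos': array([0.29315189, 0.60726052, 0.2454025 ]), 'orientation': array([-3.13938916e+00, -8.33416928e-05,  2.69183254e+00]), 'wrist_force': array([-0.87011743,  0.04369929, -0.54867372]), 'ft_torque': array([-0.00655158,  0.00095774,  0.04553175]), 'grip_width': 0.08824451055431078}
scene grill [([0.622, 0.128, 0.113], 0.78)]
scene handle_mid [([0.441, 0.082, 0.091], 0.59)]
scene handle [([0.435, 0.085, 0.098], 0.91), ([0.391, -0.323, 0.061], 0.69)]
scene lock_tab [([0.577, -0.063, 0.041], 0.46)]
scene hook [([0.436, 0.085, 0.096], 0.54), ([0.396, -0.336, 0.017], 0.33)]
scene striker []
scene hinge [([0.607, 0.119, 0.113], 0.8)]
scene sauce [([0.4, 0.482, 0.105], 0.8)]
scene lunchbox [([0.603, 0.494, 0.059], 0.86)]
scene board [([0.397, -0.334, 0.015], 0.77)]
scene roll [([0.393, -0.318, 0.062], 0.56)]
top grill [([0.585, 0.096, 0.115], 0.93), ([0.582, 0.099, 0.114], 0.54)]
top handle_mid [([0.438, 0.076, 0.094], 0.97)]
top handle [([0.436, 0.074, 0.094], 0.9)]
top lock_tab []
top hook [([0.576, -0.051, 0.081], 0.36)]
top striker [([0.584, 0.1, 0.114], 0.69), ([0.575, -0.048, 0.082], 0.67)]
top hinge [([0.582, 0.096, 0.115], 0.86)]
top sauce [([0.382, -0.328, 0.064], 0.67)]
top lunchbox [([0.59, 0.48, 0.058], 0.71)]
top board [([0.355, -0.361, 0.02], 0.8), ([0.44, 0.075, 0.093], 0.49)]
top roll [([0.384, -0.328, 0.059], 0.82)]
```

View pics/scene0.png

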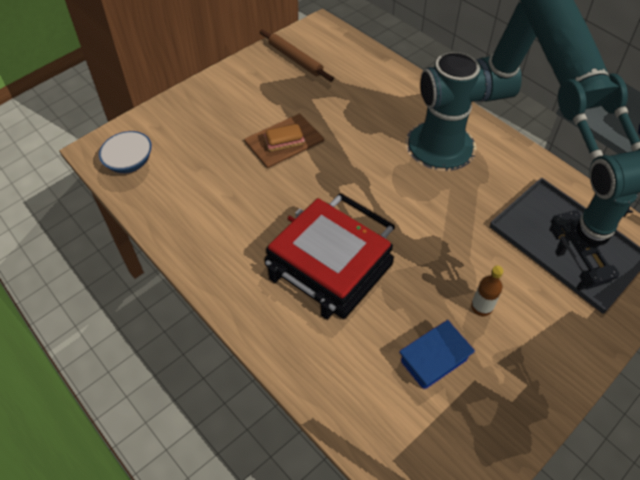

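View pics/top0.png

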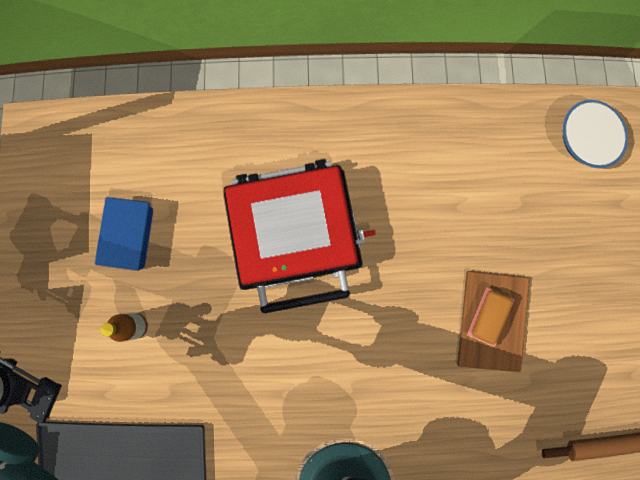

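Top view: the grill is rotated slightly, with the handle bar from about (262,307) to (348,295) and the red tab at about (369,233). I'll fit the pose from enlarged crops.

```bash
python3 - <<'E'
import cv2
a=cv2.imread('pics/top0.png')[150:320,215:385]
cv2.imwrite('pics/top0z.png',cv2.resize(a,None,fx=3.5,fy=3.5,interpolation=cv2.INTER_CUBIC))
a=cv2.imread('pics/scene0.png')[185:325,255:405]
cv2.imwrite('pics/scene0z.png',cv2.resize(a,None,fx=4,fy=4,interpolation=cv2.INTER_CUBIC))
E
```

```text
(no output)
```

View pics/top0z.png

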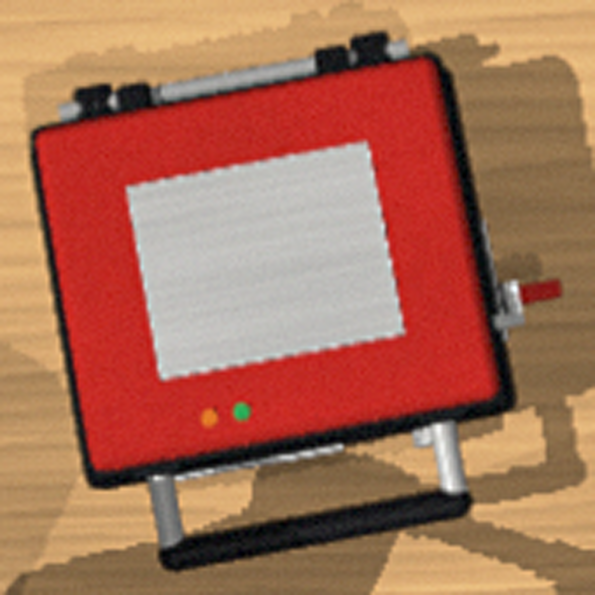

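View pics/scene0z.png

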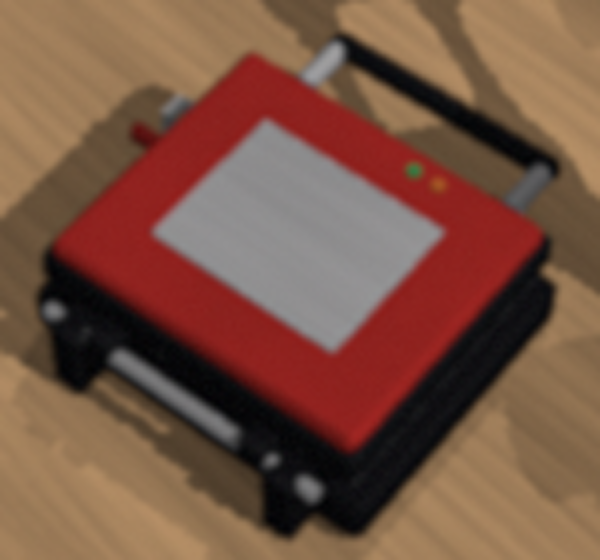

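```bash
cat >> h.py <<'E'
def back(p,uv,z):
    K=np.array(p['intrinsics'],float);D=np.array(p['D'],float)
    n=cv2.undistortPoints(np.array(uv,float).reshape(-1,1,2),K,D).reshape(-1,2)
    Rm=cv2.Rodrigues(np.array(p['rvec'],float))[0];t=np.array(p['tvec'],float).ravel()
    c=-Rm.T@t; d=np.c_[n,np.ones(len(n))]@Rm
    z=np.broadcast_to(z,len(n))
    return c+d*((z-c[2])/d[:,2])[:,None]
E
python3 - <<'E'
from h import *
p=manip.capture('top');q=manip.capture('scene')
f=lambda l:np.array(l)/3.5+[215,150]
g=lambda l:np.array(l)/4+[255,185]
h=back(p,f([[164,555],[468,500]]),.088)
print('handle top',h,h.mean(0),np.linalg.norm(h[1]-h[0]))
d=h[0]-h[1];print('yaw',np.arctan2(-d[0],d[1]))
h2=back(q,g([[552,160],[340,42]]),.088)
print('handle scene',h2,h2.mean(0),np.linalg.norm(h2[1]-h2[0]));d=h2[0]-h2[1];print('yaw',np.arctan2(-d[0],d[1]))
l=back(p,f([[32,130],[440,55],[515,405],[90,485]]),.105);print('lid',l,l.mean(0));
d=l[0]-l[1];print(np.arctan2(-d[0],d[1]),np.linalg.norm(d));d=l[3]-l[2];print(np.arctan2(-d[0],d[1]),np.linalg.norm(d))
d=l[0]-l[3];print(np.arctan2(d[1],d[0]),np.linalg.norm(d))
d=l[1]-l[2];print(np.arctan2(d[1],d[0]),np.linalg.norm(d))
print('tab',back(p,f([[541,291],[561,288]]),.043), back(q,g([[145,132]]),.04))
E
```

```text
handle top [[ 0.41795596  0.16859559  0.088     ]
 [ 0.44657912 -0.01792009  0.088     ]] [0.43226754 0.07533775 0.088     ] 0.18869919410374808
yaw 0.15227449429101161
handle scene [[ 0.41073757  0.16449732  0.088     ]
 [ 0.44552608 -0.00988785  0.088     ]] [0.42813183 0.07730473 0.088     ] 0.17782133948847434
yaw 0.19690738928760004
lid [[ 0.68087254  0.24458569  0.105     ]
 [ 0.72054793 -0.00904082  0.105     ]
 [ 0.50283622 -0.04735107  0.105     ]
 [ 0.46132654  0.21094883  0.105     ]] [0.59139581 0.09978566 0.105     ]
0.15517473466266798 0.25671101318416256
0.15934108490871687 0.2616140145057994
0.1520288168645378 0.22210782454634803
0.17418457294561923 0.2210566938713755
tab [[ 0.57911584 -0.07141729  0.043     ]
 [ 0.58069423 -0.08434323  0.043     ]] [[ 0.57764121 -0.07162286  0.04      ]]
```

```bash
cat >> h.py <<'E'
YAW=0.16; XH=np.array([np.cos(YAW),np.sin(YAW),0]); YH=np.array([-np.sin(YAW),np.cos(YAW),0]); ZH=np.array([0,0,1.])
BAR=np.array([.433,.0755,.085]); HINGE=BAR+.29*XH; HINGE[2]=.064
def Rt(t): # tool dir a = sin t XH - cos t Z ; y = cos t XH + sin t Z
    a=np.sin(t)*XH-np.cos(t)*ZH; y=np.cos(t)*XH+np.sin(t)*ZH
    return np.c_[np.cross(y,a),y,a]
def cur():
    s=manip.observe(); return np.array(s['eef_pos']),R.from_euler('xyz',s['orientation']).as_matrix(),s
def row(pos,Rm,P=None,Rc=None):
    if P is None: P,Rc,_=cur()
    d=Rc.T@(np.array(pos)-P)/.8; w=R.from_matrix(Rc.T@Rm).as_rotvec()/1.5
    return ' '.join(f'{v:.4f}' for v in np.r_[d,w])
E
python3 - <<'E'
from h import *
print([m for m in dir(manip) if m[0]!='_'])
print(row([.43,.0755,.30],Rt(0)))
E
```

```text
['IKError', 'capture', 'find_in', 'finish_job', 'observe']
-0.4430 -0.5250 -0.0666 -0.0000 0.0000 0.6406
```

Emit:
move_arm:
  series: "0 0 -0.06 0 0 0; -0.443 -0.525 -0.067 0 0 0.641; -0.443 -0.525 -0.067 0 0 0.641; -0.443 -0.525 -0.067 0 0 0.641; -0.443 -0.525 -0.067 0 0 0.641; -0.443 -0.525 -0.067 0 0 0.641; -0.443 -0.525 -0.067 0 0 0.641; -0.443 -0.525 -0.067 0 0 0.641; -0.443 -0.525 -0.067 0 0 0.641; -0.443 -0.525 -0.067 0 0 0.641; -0.443 -0.525 -0.067 0 0 0.641; -0.443 -0.525 -0.067 0 0 0.641"
  hand: -0.16

```text
clock: 2.5
eef_pos: [0.4301, 0.0736, 0.3008]
orientation: [3.14, 0.0, 1.731]
wrist_force: [0.8, 0.5, -0.1]
grip_width: 0.0368
```

```bash
python3 - <<'E'
from h import *
P,Rc,s=cur(); print(np.round(s['qpos'],4),P,np.hypot(*P[:2]))
print(row([.40,.0703,.25],Rt(.5)))
E
```

```text
[ 0.1124 -0.2344  2.0104  0.      1.3641 -0.0473] [0.43008184 0.07360264 0.30080323] 0.4363344330860895
0.0019 -0.0379 0.0634 -0.3323 0.0001 -0.0002
```

Emit:
move_arm:
  series: "0.002 -0.02 0.02 -0.17 0 0; 0.002 -0.038 0.063 -0.332 0 0; 0.002 -0.038 0.063 -0.332 0 0; 0.002 -0.038 0.063 -0.332 0 0; 0.002 -0.038 0.063 -0.332 0 0; 0.002 -0.038 0.063 -0.332 0 0"

```text
clock: 3.1
eef_pos: [0.4, 0.0723, 0.251]
orientation: [2.643, 0.0, 1.73]
wrist_force: [-0.4, -1.0, 0.2]
grip_width: 0.0367
```

```bash
python3 - <<'E'
from h import *
from scipy.optimize import least_squares
P,Rc,s=cur(); print(np.round(s['qpos'],4),P,s['orientation'],s['wrist_force'])
q=[([1.0841,.26475,1.60535,0,1.2737],[.29315,.60726,.2454]),([.1124,-.2344,2.0104,0,1.3641],[.43008,.0736,.3008]),(s['qpos'],P)]
def fk(q,p):
    h,b,L2,L3,e,f,Lt=p
    th=q[1]; r=b+L2*np.sin(th);z=h+L2*np.cos(th)
    th+=q[2]; r+=L3*np.sin(th)+e*np.cos(th); z+=L3*np.cos(th)-e*np.sin(th)
    th+=q[4]; r+=Lt*np.sin(th); z+=Lt*np.cos(th)
    return r,z
def res(p):
    o=[]
    for a,P in q:
        r,z=fk(a,p); rr=np.sqrt(P[0]**2+P[1]**2-.0256**2); o+=[r-rr,z-P[2]]
    o+=[.01*(p[1]),.01*p[4],.01*p[5]]
    return o
s=least_squares(res,[.25,0,.45,.4,0,0,.25]);print(np.round(s.x,3),s.cost)
E
```

```text
[ 0.0906 -0.6439  2.4232  0.0431  0.8647 -0.0885] [0.40003437 0.07227712 0.25095677] [2.64252141e+00 1.46649979e-04 1.73018094e+00] [-0.43794292 -0.95209066  0.20263043]
[ 0.253 -0.     0.512  0.566  0.001  0.     0.334] 6.669322978304715e-11
```

```bash
python3 - <<'E'
from h import *
t=.35;a=Rt(t)[:,2];print(a)
print(row(BAR-.07*a,Rt(t)))
E
```

```text
[ 0.33851807  0.05462986 -0.93937271]
-0.0026 -0.0500 0.1154 0.0994 0.0003 -0.0003
```

Emit:
move_arm:
  series: "-0.003 -0.05 0.115 0.099 0 0; -0.003 -0.05 0.115 0.099 0 0; -0.003 -0.05 0.115 0.099 0 0; -0.003 -0.05 0.115 0.099 0 0; -0.003 -0.05 0.115 0.099 0 0"

```text
clock: 3.6
eef_pos: [0.4109, 0.0716, 0.1525]
orientation: [2.789, 0.0, 1.73]
wrist_force: [-0.6, -0.5, 0.5]
grip_width: 0.0372
```

```bash
python3 - <<'E'
from h import *
for c,b in(('top',(150,340,215,385)),('scene',(170,330,255,455))):
    p=snap(c,c+'1')
    P,Rc,s=cur()
    im=cv2.imread(f'pics/{c}1.png')
    a=cv2.resize(im[b[0]:b[1],b[2]:b[3]],None,fx=3.5,fy=3.5,interpolation=cv2.INTER_CUBIC)
    pts=[BAR,BAR+.09*YH,BAR-.09*YH,P,P+.008*Rc[:,2]]
    for u in proj(p,pts): cv2.circle(a,tuple(int(v) for v in ((u-[b[2],b[0]]+.5)*3.5)),3,(255,255,0),1)
    cv2.imwrite(f'pics/{c}1z.png',a)
    for n in('handle','handle_mid'):print(c,n,[(np.round(d['at'],4),round(d['score'],2)) for d in manip.find_in(n,p)])
print(P,s['orientation'],np.round(s['qpos'],3))
E
```

```text
top handle [(array([0.4407, 0.0401, 0.0919]), 0.74)]
top handle_mid [(array([0.446 , 0.0374, 0.0943]), 0.87)]
scene handle [(array([0.4356, 0.0829, 0.0974]), 0.75)]
scene handle_mid [(array([0.4415, 0.0788, 0.0935]), 0.82)]
[0.41026847 0.07149116 0.15229443] [2.78819414e+00 2.74890560e-04 1.73036386e+00] [ 0.095 -0.41   2.45   0.032  0.749 -0.084]
```

View pics/top1z.png

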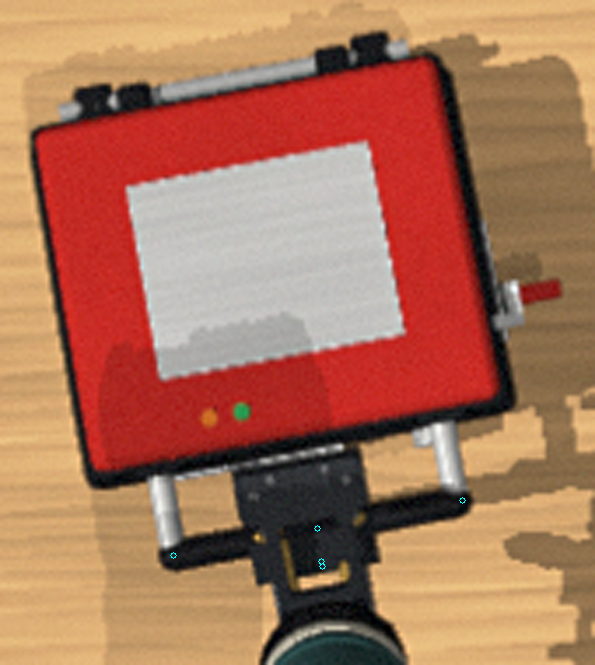

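View pics/scene1z.png

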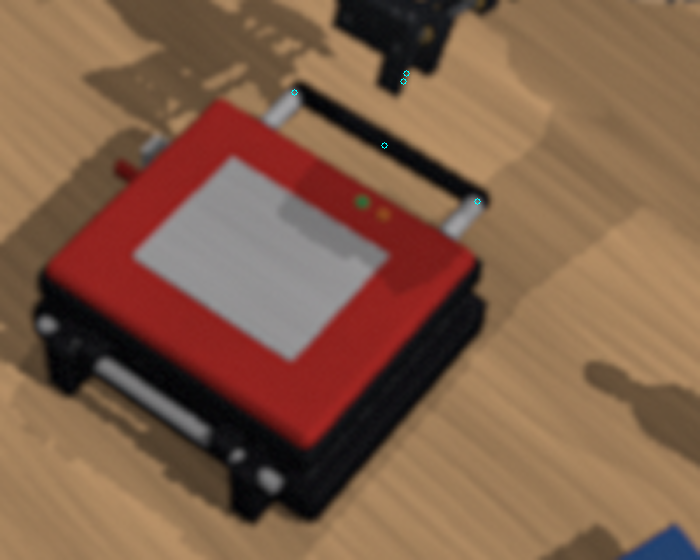

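The bar markers land on the bar in both views: ends at top-crop (173,555) and (462,500), centre at scene-crop (384,145). The gripper sits above and in front of it, so I'll descend along the tool axis.

```bash
python3 - <<'E'
from h import *
t=.35;a=Rt(t)[:,2]
print(row(BAR-.02*a,Rt(t)));print(row(BAR+.011*a,Rt(t)))
E
```

```text
0.0004 -0.0007 0.0632 0.0014 0.0002 -0.0003
0.0004 -0.0008 0.1019 0.0014 0.0002 -0.0003
```

Emit:
move_arm:
  series: "0 0 0.025 0 0 0; 0 0 0.05 0 0 0; 0 0 0.065 0 0 0; 0 0 0.08 0 0 0; 0 0 0.09 0 0 0; 0 0 0.101 0 0 0; 0 0 0.101 0 0 0"

```text
clock: 4.6
eef_pos: [0.4358, 0.0757, 0.0733]
orientation: [2.794, -0.0, 1.73]
wrist_force: [-0.5, -0.7, -0.1]
grip_width: 0.0368
```

Emit:
move_arm:
  series: "0 0 0 0 0 0; 0 0 0 0 0 0; 0 0 0 0 0 0; 0 0 0 0 0 0; 0 0 0 0 0 0"
  hand: -1
  force: 15

```text
clock: 5.1
eef_pos: [0.4361, 0.0757, 0.0744]
orientation: [2.792, 0.0, 1.73]
wrist_force: [-4.8, -1.2, 6.4]
grip_width: 0.0187
```

```bash
cat >> h.py <<'E'
from scipy.spatial.transform import Rotation
C0=np.array([.4358,.0757,.0733]); BARm=C0-.011*Rt(.35)[:,2]
H2=BARm+.29*XH; H2[2]=BARm[2]-.021
def pose(th,k=1.0):
    # lid angle th -> tcp pose; k share of rotation followed
    Q=R.from_rotvec(YH*th).as_matrix()   # +y rotation by th moves -x point up
    b=H2+Q@(BARm-H2); t=.35-k*th
    return b+.011*Rt(t)[:,2],Rt(t)
def rows(th0,ths,k=1.0):
    P,Rc=pose(th0,k)
    for th in ths:
        p,r=pose(th,k); print(th,p.round(3),row(p,r,P,Rc))
E
python3 - <<'E'
from h import *
rows(0,[.014,.02,.03,.04,.05])
E
```

```text
0.014 [0.436 0.076 0.077] 0.0000 0.0019 -0.0046 0.0093 0.0000 -0.0000
0.02 [0.436 0.076 0.079] 0.0000 0.0028 -0.0066 0.0133 0.0000 0.0000
0.03 [0.436 0.076 0.082] 0.0000 0.0042 -0.0099 0.0200 0.0000 -0.0000
0.04 [0.436 0.076 0.085] 0.0000 0.0057 -0.0131 0.0267 0.0000 0.0000
0.05 [0.437 0.076 0.088] 0.0000 0.0072 -0.0164 0.0333 0.0000 0.0000
```

Emit:
move_arm:
  series: "0 0 0 0 0 0; 0 0 0 0 0 0; 0 0 0 0 0 0"
  hand: -1
  force: 35

```text
clock: 5.4
eef_pos: [0.4361, 0.0757, 0.0744]
orientation: [2.792, 0.0, 1.73]
wrist_force: [-5.2, -1.6, 6.2]
grip_width: 0.0185
```

Emit:
move_arm:
  series: "0 0.001 -0.0023 0.0047 0 0; 0 0.0019 -0.0046 0.0093 0 0; 0 0.0019 -0.0046 0.0093 0 0"

```text
clock: 5.7
eef_pos: [0.4361, 0.0757, 0.0779]
orientation: [2.807, 0.0, 1.73]
wrist_force: [0.2, -0.0, -3.3]
grip_width: 0.0187
```

Emit:
move_arm:
  series: "0 0.0009 -0.0020 0.004 0 0; 0 0.0014 -0.0033 0.0067 0 0; 0 0.0014 -0.0033 0.0067 0 0"

```text
clock: 6.0
eef_pos: [0.4363, 0.0757, 0.0808]
orientation: [2.817, 0.0, 1.73]
wrist_force: [0.2, -1.4, -4.2]
grip_width: 0.0185
```

Emit:
move_arm:
  series: "0 0.0005 -0.0011 0.0022 0 0; 0 0.0009 -0.0022 0.0044 0 0; 0 0.0009 -0.0022 0.0044 0 0"

```text
clock: 6.3
eef_pos: [0.4363, 0.0757, 0.082]
orientation: [2.823, -0.0, 1.73]
wrist_force: [6.0, 0.5, -13.5]
grip_width: 0.0184
```

Emit:
move_arm:
  series: "0 0 0 0 0 0; 0 0 0 0 0 0; 0 0 0 0 0 0"

```text
clock: 6.6
eef_pos: [0.4362, 0.0757, 0.0819]
orientation: [2.823, -0.0, 1.73]
wrist_force: [6.4, 0.1, -12.7]
grip_width: 0.0187
```

The lid is caught: the force jumped from 4 N to 13 N after the play was used up, and it held. Easing down, releasing and backing off.

Emit:
move_arm:
  series: "0 -0.001 0.0025 -0.005 0 0; 0 -0.002 0.005 -0.010 0 0; 0 -0.003 0.0075 -0.015 0 0; 0 -0.004 0.0095 -0.020 0 0; 0 -0.004 0.0095 -0.020 0 0"

```text
clock: 7.1
eef_pos: [0.436, 0.0757, 0.0747]
orientation: [2.792, 0.0, 1.73]
wrist_force: [0.5, -0.3, -3.3]
grip_width: 0.0184
```

Emit:
move_arm:
  series: "0 0 0 0 0 0; 0 0 0 0 0 0; 0 0 0 0 0 0; 0 0 0 0 0 0"
  hand: -0.16

```text
clock: 7.5
eef_pos: [0.4366, 0.0758, 0.0752]
orientation: [2.791, 0.0, 1.73]
wrist_force: [-0.4, 0.4, 0.2]
grip_width: 0.0369
```

```bash
cat >> h.py <<'E'
def Rl(l):
    a=-np.cos(l)*ZH+np.sin(l)*YH; return np.c_[np.cross(XH,a),XH,a]
def gp(x,y,z): 
    p=np.array([.434,.0755,0])+x*XH+y*YH; p[2]=z; return p
E
python3 - <<'E'
from h import *
P,Rc,s=cur()
r=Rl(.15)
P1=P-.10*Rc[:,2]
print('back',row(P1,Rc))
A=gp(.05,-.19,.20);B=gp(.078,-.176,.038)
print('A',A,row(A,r,P1,Rc)); print('B',B,row(B,r,A,r))
E
```

```text
back 0.0000 -0.0000 -0.1250 0.0000 0.0000 0.0000
A [ 0.51363182 -0.10410727  0.2       ] -0.2373 0.1093 -0.0012 0.2330 0.0991 0.0172
B [ 0.53904373 -0.08582518  0.038     ] -0.0130 0.0350 0.2028 0.0000 0.0000 0.0000
```

Emit:
move_arm:
  series: "0 0 -0.03 0 0 0; 0 0 -0.06 0 0 0; 0 0 -0.1 0 0 0; 0 0 -0.125 0 0 0; 0 0 -0.125 0 0 0"

```text
clock: 8.0
eef_pos: [0.4042, 0.0705, 0.1723]
orientation: [2.785, 0.0, 1.73]
wrist_force: [0.2, 0.6, -0.3]
grip_width: 0.0369
```

Emit:
move_arm:
  series: "-0.04 0.02 -0.02 0.05 0.02 0; -0.1 0.05 -0.03 0.1 0.04 0; -0.237 0.109 -0.003 0.233 0.099 0.017; -0.237 0.109 -0.003 0.233 0.099 0.017; -0.237 0.109 -0.003 0.233 0.099 0.017; -0.237 0.109 -0.003 0.233 0.099 0.017; -0.237 0.109 -0.003 0.233 0.099 0.017"
  hand: -1
  force: 20

```text
clock: 8.7
eef_pos: [0.5118, -0.104, 0.1985]
orientation: [-3.137, -0.152, 1.729]
wrist_force: [0.2, 0.4, -0.0]
grip_width: 0.0005
```

```bash
python3 - <<'E'
from h import *
P,Rc,s=cur();print(P,s['orientation'],s['grip_width'])
p=snap('top','top2')
for n in('lock_tab','hook','grill'):print(n,[(np.round(d['at'],4),round(d['score'],2)) for d in manip.find_in(n,p)])
r=Rl(.15)
print(row(gp(.074,-.176,.038),r))
im=cv2.imread('pics/top2.png')
b=(180,340,300,440)
a=cv2.resize(im[b[0]:b[1],b[2]:b[3]],None,fx=3.5,fy=3.5,interpolation=cv2.INTER_CUBIC)
for u in proj(p,[P,gp(.12,-.182,.043),gp(.12,-.164,.043)]): cv2.circle(a,tuple(int(v) for v in ((u-[b[2],b[0]]+.5)*3.5)),3,(255,255,0),1)
cv2.imwrite('pics/top2z.png',a)
E
```

```text
[ 0.51176912 -0.10395842  0.198498  ] [-3.13726368 -0.15194433  1.72919882] 0.000473236396870039
lock_tab [(array([ 0.5788, -0.0638,  0.0396]), 0.7)]
hook [(array([0.4357, 0.0755, 0.0917]), 0.32)]
grill [(array([0.5856, 0.0981, 0.1121]), 0.89)]
-0.0153 0.0328 0.2031 -0.0010 -0.0001 0.0009
```

View pics/top2z.png

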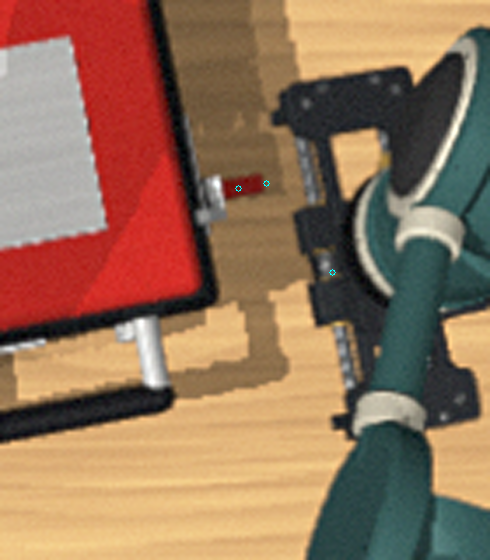

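Tab markers at crop (238,188) and (266,183) sit on the red tab. Descending in front of it.

Emit:
move_arm:
  series: "-0.015 0.033 0.06 0 0 0; -0.015 0.033 0.11 0 0 0; -0.015 0.033 0.16 0 0 0; -0.015 0.033 0.19 0 0 0; -0.015 0.033 0.203 0 0 0; -0.015 0.033 0.203 0 0 0"

```text
clock: 9.5
eef_pos: [0.5349, -0.0864, 0.0375]
orientation: [-3.138, -0.151, 1.732]
wrist_force: [0.4, 1.2, 0.1]
grip_width: 0.0006
```

```bash
python3 - <<'E'
from h import *
P,Rc,s=cur();print(P,s['orientation'],s['wrist_force'])
d=P-gp(0,0,0);print('grill frame',d@XH,d@YH,P[2])
p=snap('scene','scene3')
im=cv2.imread('pics/scene3.png')
b=(150,290,220,400)
a=cv2.resize(im[b[0]:b[1],b[2]:b[3]],None,fx=4,fy=4,interpolation=cv2.INTER_CUBIC)
cv2.imwrite('pics/scene3z.png',a)
E
```

```text
[ 0.53488669 -0.08637944  0.03745057] [-3.13832494 -0.15096077  1.73189656] [0.44432331 1.15884053 0.09107353]
grill frame 0.0738077493672972 -0.17588489052918854 0.03745057476813199
```

View pics/scene3z.png

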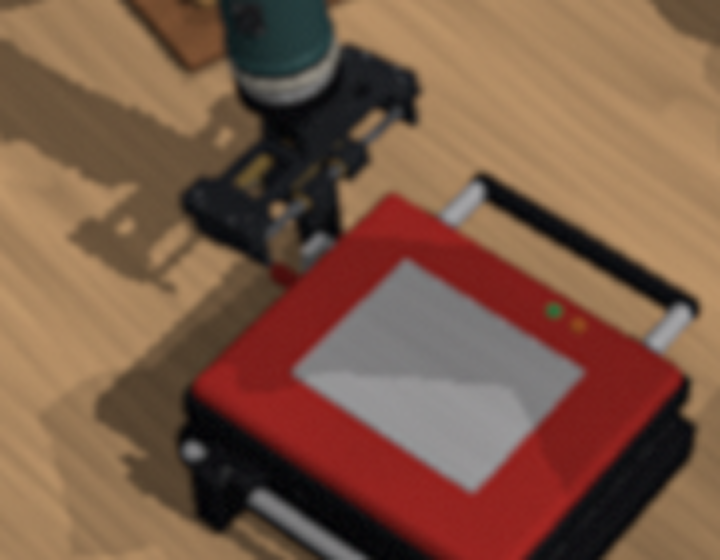

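Emit:
move_arm:
  series: "0 0.01 0 0 0 0; 0 0.02 0 0 0 0; 0 0.025 0 0 0 0; 0 0.03 0 0 0 0; 0 0.03 0 0 0 0"

```text
clock: 10.05
eef_pos: [0.5609, -0.0839, 0.0386]
orientation: [-3.141, -0.15, 1.731]
wrist_force: [-0.2, -0.3, -0.3]
grip_width: 0.0005
```

Emit:
move_arm:
  series: "0 0.004 0 0 0 0; 0 0.008 0 0 0 0; 0 0.010 0 0 0 0"

```text
clock: 10.35
eef_pos: [0.5675, -0.0825, 0.038]
orientation: [-3.139, -0.15, 1.731]
wrist_force: [-3.4, -0.8, 2.0]
grip_width: -0.0001
```

Contact at about 3 N, and the tab is sliding. Pushing on to the stop.

Emit:
move_arm:
  series: "0 0.004 0 0 0 0; 0 0.008 0 0 0 0; 0 0.010 0 0 0 0"

```text
clock: 10.65
eef_pos: [0.5757, -0.0812, 0.038]
orientation: [-3.14, -0.15, 1.731]
wrist_force: [-5.2, -2.2, 3.4]
grip_width: 0.0004
```

Emit:
move_arm:
  series: "0 0.003 0 0 0 0; 0 0.005 0 0 0 0; 0 0.005 0 0 0 0"

```text
clock: 10.95
eef_pos: [0.5761, -0.0811, 0.0378]
orientation: [-3.132, -0.151, 1.732]
wrist_force: [-13.7, -5.1, 10.2]
grip_width: 0.0003
```

That's the stop: the force jumped to about 14 N with no further motion. Backing off, rising and checking.

Emit:
move_arm:
  series: "0 -0.012 0 0 0 0; 0 -0.025 0 0 0 0; 0.02 -0.025 -0.06 0 0 0; 0.03 -0.025 -0.12 0 0 0; 0.03 -0.025 -0.18 0 0 0; 0.03 -0.025 -0.22 0 0 0; 0.03 -0.025 -0.22 0 0 0"

```text
clock: 11.65
eef_pos: [0.5646, -0.0875, 0.2226]
orientation: [3.13, -0.145, 1.732]
wrist_force: [0.9, -0.7, -0.3]
grip_width: 0.0004
```

```bash
python3 - <<'E'
from h import *
P,Rc,s=cur();print(P,s['orientation'],s['wrist_force'])
p=snap('top','top4')
for n in('lock_tab','hook','handle_mid'):print(n,[(np.round(d['at'],4),round(d['score'],2)) for d in manip.find_in(n,p)])
im=cv2.imread('pics/top4.png')
b=(150,320,290,440)
a=cv2.resize(im[b[0]:b[1],b[2]:b[3]],None,fx=3.5,fy=3.5,interpolation=cv2.INTER_CUBIC)
for u in proj(p,[gp(.12,-.182,.043),gp(.12,-.164,.043)]): cv2.circle(a,tuple(int(v) for v in ((u-[b[2],b[0]]+.5)*3.5)),3,(255,255,0),1)
cv2.imwrite('pics/top4z.png',a)
t=.35;r=Rt(t);a=r[:,2]
M=C0-.081*a; U=M.copy();U[2]=.24
print('U',row(U,r)); print(row(M,r,U,r))
E
```

```text
[ 0.56464891 -0.08747123  0.22260355] [ 3.13045055 -0.14491773  1.73209371] [ 0.94530545 -0.72533722 -0.25172117]
lock_tab []
hook [(array([ 0.5884, -0.048 ,  0.08  ]), 0.53)]
handle_mid [(array([0.4411, 0.0775, 0.0933]), 0.63)]
U 0.2263 -0.1552 0.0020 -0.2353 -0.0998 -0.0176
0.0000 -0.0388 0.1064 0.0000 0.0000 0.0000
```

View pics/top4z.png

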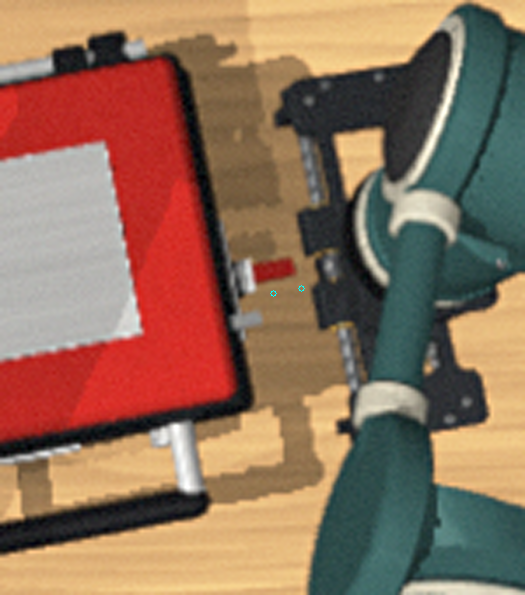

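The tab (272,268) has moved back from its old marks (273,293), and the hook is clear of the lug (248,320). Going back to the handle.

Emit:
move_arm:
  series: "0.226 -0.155 -0.01 -0.235 -0.1 -0.018; 0.226 -0.155 -0.01 -0.235 -0.1 -0.018; 0.226 -0.155 0.002 -0.235 -0.1 -0.018; 0.226 -0.155 0.002 -0.235 -0.1 -0.018; 0.226 -0.155 0.002 -0.235 -0.1 -0.018; 0.226 -0.155 0.002 -0.235 -0.1 -0.018; 0.226 -0.155 0.002 -0.235 -0.1 -0.018; 0.226 -0.155 0.002 -0.235 -0.1 -0.018"
  hand: -0.16

```text
clock: 12.65
eef_pos: [0.41, 0.0701, 0.2404]
orientation: [2.791, 0.002, 1.731]
wrist_force: [1.1, 0.0, -0.6]
grip_width: 0.0371
```

```bash
python3 - <<'E'
from h import *
P,Rc,s=cur();print(P,s['orientation'],s['wrist_force'],s['qpos'])
r=Rt(.35);a=r[:,2]
print(row(C0-.081*a,r))
E
```

```text
[0.40998629 0.07011432 0.24043798] [2.79126747e+00 1.87230454e-03 1.73072471e+00] [ 1.05748405  0.04477071 -0.57178565] [ 0.09231509 -0.50000603  2.33387478  0.02619976  0.95818474 -0.07922534]
0.0020 -0.0407 0.1063 0.0002 0.0012 0.0004
```

Emit:
move_arm:
  series: "0.001 -0.02 0.05 0 0.001 0; 0.002 -0.04 0.106 0 0.001 0; 0.002 -0.04 0.106 0 0.001 0; 0.002 -0.04 0.106 0 0.001 0"

```text
clock: 13.05
eef_pos: [0.4084, 0.0711, 0.1498]
orientation: [2.793, 0.0, 1.73]
wrist_force: [1.4, -0.3, 0.5]
grip_width: 0.0372
```

```bash
python3 - <<'E'
from h import *
P,Rc,s=cur();print(P,s['orientation'],s['wrist_force'])
r=Rt(.35)
print(row(C0+[.0005,0,.0005],r))
E
```

```text
[0.40844346 0.071118   0.14977992] [2.79321231e+00 1.18983799e-04 1.73009694e+00] [ 1.41715791 -0.28713683  0.51283355]
0.0001 0.0007 0.1013 -0.0011 0.0002 -0.0004
```

Emit:
move_arm:
  series: "0 0.001 0.025 0 0 0; 0 0.001 0.05 0 0 0; 0 0.001 0.065 0 0 0; 0 0.001 0.08 0 0 0; 0 0.001 0.09 0 0 0; 0 0.001 0.101 0 0 0; 0 0.001 0.101 0 0 0"

```text
clock: 13.75
eef_pos: [0.4378, 0.0764, 0.0755]
orientation: [2.789, 0.0, 1.731]
wrist_force: [-0.1, -0.4, 0.2]
grip_width: 0.0364
```

Emit:
move_arm:
  series: "0 0 0 0 0 0; 0 0 0 0 0 0; 0 0 0 0 0 0; 0 0 0 0 0 0; 0 0 0 0 0 0; 0 0 0 0 0 0"
  hand: -1
  force: 40

```text
clock: 14.35
eef_pos: [0.4358, 0.0763, 0.0749]
orientation: [2.792, 0.0, 1.732]
wrist_force: [-5.8, -2.4, 4.5]
grip_width: 0.0184
```

```bash
python3 - <<'E'
from h import *
rows(0,[.02,.04,.06,.08,.1,.12,.15])
for i in range(5):
  b=.15+i*.15
  print();rows(b,[b+.03*j for j in range(1,6)])
E
```

```text
0.02 [0.436 0.076 0.079] 0.0000 0.0028 -0.0066 0.0133 0.0000 0.0000
0.04 [0.436 0.076 0.085] 0.0000 0.0057 -0.0131 0.0267 0.0000 0.0000
0.06 [0.437 0.076 0.09 ] 0.0000 0.0087 -0.0196 0.0400 0.0000 0.0000
0.08 [0.438 0.076 0.096] 0.0000 0.0119 -0.0261 0.0533 0.0000 -0.0000
0.1 [0.438 0.076 0.102] 0.0000 0.0152 -0.0324 0.0667 0.0000 0.0000
0.12 [0.439 0.076 0.107] 0.0000 0.0186 -0.0387 0.0800 0.0000 -0.0000
0.15 [0.441 0.076 0.116] 0.0000 0.0239 -0.0480 0.1000 0.0000 0.0000

0.18 [0.442 0.077 0.124] 0.0000 0.0042 -0.0099 0.0200 0.0000 0.0000
0.21 [0.444 0.077 0.133] -0.0000 0.0087 -0.0196 0.0400 0.0000 0.0000
0.24 [0.446 0.077 0.141] 0.0000 0.0135 -0.0292 0.0600 0.0000 0.0000
0.27 [0.449 0.078 0.149] 0.0000 0.0186 -0.0387 0.0800 -0.0000 0.0000
0.3 [0.452 0.078 0.157] -0.0000 0.0239 -0.0480 0.1000 0.0000 -0.0000

0.32999999999999996 [0.454 0.079 0.165] -0.0000 0.0042 -0.0099 0.0200 -0.0000 0.0000
0.36 [0.458 0.079 0.173] 0.0000 0.0087 -0.0196 0.0400 -0.0000 0.0000
0.39 [0.461 0.08  0.181] 0.0000 0.0135 -0.0292 0.0600 -0.0000 -0.0000
0.42 [0.465 0.08  0.189] -0.0000 0.0186 -0.0387 0.0800
[... 474 characters left out ...]
496 0.085 0.24 ] -0.0000 0.0042 -0.0099 0.0200 -0.0000 0.0000
0.6599999999999999 [0.502 0.086 0.247] -0.0000 0.0087 -0.0196 0.0400 0.0000 0.0000
0.69 [0.507 0.087 0.253] 0.0000 0.0135 -0.0292 0.0600 -0.0000 0.0000
0.72 [0.513 0.088 0.259] -0.0000 0.0186 -0.0387 0.0800 -0.0000 0.0000
0.75 [0.519 0.089 0.266] 0.0000 0.0239 -0.0480 0.1000 -0.0000 -0.0000

0.78 [0.525 0.09  0.272] -0.0000 0.0042 -0.0099 0.0200 -0.0000 0.0000
0.81 [0.531 0.091 0.277] -0.0000 0.0087 -0.0196 0.0400 0.0000 0.0000
0.84 [0.538 0.092 0.283] -0.0000 0.0135 -0.0292 0.0600 0.0000 0.0000
0.87 [0.544 0.093 0.288] -0.0000 0.0186 -0.0387 0.0800 -0.0000 0.0000
0.9 [0.551 0.094 0.293] 0.0000 0.0239 -0.0480 0.1000 -0.0000 0.0000
```

Emit:
move_arm:
  series: "0 0.0014 -0.0033 0.0067 0 0; 0 0.0028 -0.0066 0.0133 0 0; 0 0.0042 -0.0099 0.02 0 0; 0 0.0057 -0.0131 0.0267 0 0"

```text
clock: 14.75
eef_pos: [0.4364, 0.0765, 0.086]
orientation: [2.833, 0.0, 1.732]
wrist_force: [-3.5, -2.1, -3.6]
grip_width: 0.0184
```

Free: the lid is past the catch height (11 mm up) at only about 4 N. Lifting along the arc.

Emit:
move_arm:
  series: "0 0.0042 -0.0099 0.02 0 0; 0 0.0087 -0.0196 0.04 0 0; 0 0.0135 -0.0292 0.06 0 0; 0 0.0186 -0.0387 0.08 0 0; 0 0.0239 -0.048 0.1 0 0"

```text
clock: 15.25
eef_pos: [0.4429, 0.0775, 0.1289]
orientation: [2.984, 0.0, 1.732]
wrist_force: [-2.7, -1.2, -2.5]
grip_width: 0.0184
```

Emit:
move_arm:
  series: "0 0.0042 -0.0099 0.02 0 0; 0 0.0087 -0.0196 0.04 0 0; 0 0.0135 -0.0292 0.06 0 0; 0 0.0186 -0.0387 0.08 0 0; 0 0.0239 -0.048 0.1 0 0"

```text
clock: 15.75
eef_pos: [0.4557, 0.0796, 0.1702]
orientation: [3.133, 0.0, 1.732]
wrist_force: [-4.7, -1.3, -2.2]
grip_width: 0.0186
```

Emit:
move_arm:
  series: "0 0.0042 -0.0099 0.02 0 0; 0 0.0087 -0.0196 0.04 0 0; 0 0.0135 -0.0292 0.06 0 0; 0 0.0186 -0.0387 0.08 0 0; 0 0.0239 -0.048 0.1 0 0"

```text
clock: 16.25
eef_pos: [0.4745, 0.0826, 0.2091]
orientation: [-3.001, 0.001, 1.732]
wrist_force: [-4.1, -1.2, -0.8]
grip_width: 0.0181
```

Emit:
move_arm:
  series: "0 0.0042 -0.0099 0.02 0 0; 0 0.0087 -0.0196 0.04 0 0; 0 0.0135 -0.0292 0.06 0 0; 0 0.0186 -0.0387 0.08 0 0; 0 0.0239 -0.048 0.1 0 0"

```text
clock: 16.75
eef_pos: [0.4989, 0.0865, 0.2448]
orientation: [-2.852, 0.001, 1.732]
wrist_force: [-3.9, -1.5, -0.1]
grip_width: 0.0186
```

Emit:
move_arm:
  series: "0 0.0042 -0.0099 0.02 0 0; 0 0.0087 -0.0196 0.04 0 0; 0 0.0135 -0.0292 0.06 0 0; 0 0.0186 -0.0387 0.08 0 0; 0 0.0239 -0.048 0.1 0 0"

```text
clock: 17.25
eef_pos: [0.5283, 0.0913, 0.2762]
orientation: [-2.703, 0.001, 1.732]
wrist_force: [-2.6, -1.6, 0.1]
grip_width: 0.0185
```

Emit:
move_arm:
  series: "0 0.0042 -0.0099 0.02 0 0; 0 0.0087 -0.0196 0.04 0 0; 0 0.0135 -0.0292 0.06 0 0; 0 0.0186 -0.0387 0.08 0 0; 0 0.0239 -0.048 0.1 0 0; 0 0.0239 -0.048 0.1 0 0; 0 0.0239 -0.048 0.1 0 0; 0 0.0239 -0.048 0.1 0 0"

```text
clock: 18.05
eef_pos: [0.5609, 0.0965, 0.3021]
orientation: [-2.555, 0.001, 1.732]
wrist_force: [-1.4, -1.7, 0.3]
grip_width: 0.0187
```

```bash
python3 - <<'E'
from h import *
P,Rc,s=cur();print(P,s['orientation'],s['wrist_force'],s['grip_width'],np.round(s['qd'],3))
b=P-.011*Rc[:,2]-H2; print('lid angle est',np.arctan2(b[2],-b@XH)-np.arctan2(.021,.29), 'radius',np.hypot(b[2],b@XH))
for c in('scene','top'):
    p=snap(c,c+'5')
    for n in('sauce','lunchbox','board','roll','handle_mid'):print(c,n,[(np.round(d['at'],3),round(d['score'],2)) for d in manip.find_in(n,p)[:1]])
E
```

```text
[0.56091021 0.09653691 0.30205139] [-2.55523327e+00  7.02191181e-04  1.73177057e+00] [-1.42153551 -1.69310052  0.2949404 ] 0.01867175530240096 [-0.001 -0.004  0.009  0.001 -0.005  0.001]
lid angle est 0.9458717715166601 radius 0.29205524558559615
scene sauce [(array([0.399, 0.482, 0.106]), 0.68)]
scene lunchbox [(array([0.606, 0.495, 0.062]), 0.64)]
scene board [(array([ 0.291, -0.349,  0.017]), 0.69)]
scene roll [(array([ 0.347, -0.326,  0.067]), 0.45)]
scene handle_mid [(array([0.571, 0.158, 0.311]), 0.62)]
top sauce [(array([0.388, 0.458, 0.118]), 0.82)]
top lunchbox [(array([0.59 , 0.479, 0.057]), 0.98)]
top board [(array([ 0.355, -0.363,  0.016]), 0.61)]
top roll [(array([ 0.383, -0.329,  0.064]), 0.78)]
top handle_mid [(array([0.585, 0.021, 0.316]), 0.92)]
```

View pics/scene5.png

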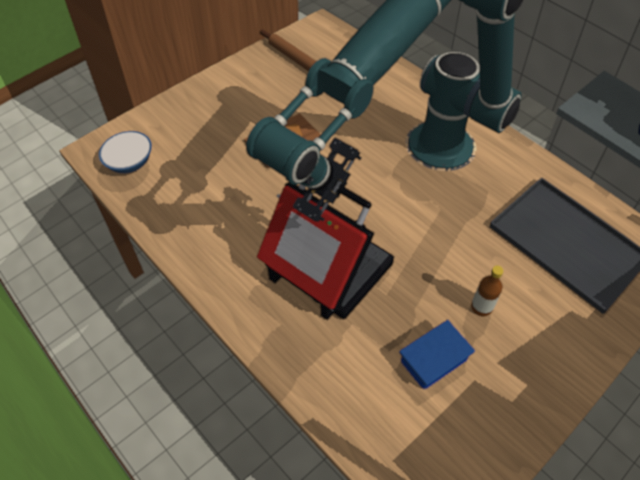

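View pics/top5.png

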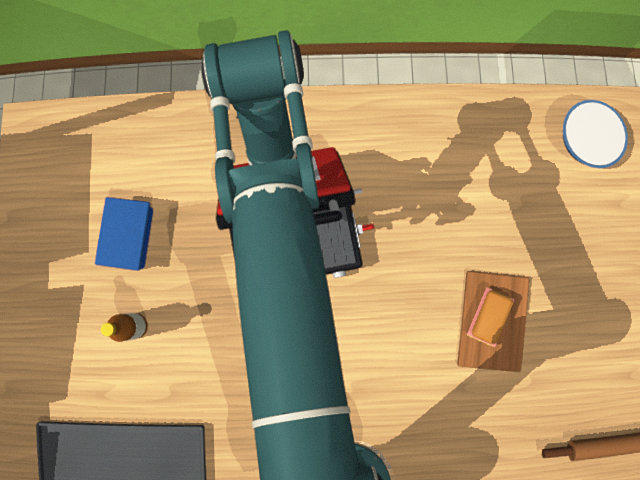

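The lid stands open with the handle in the gripper. In the top view, the box (124,233), bottle (125,327) and board with roll (494,320) are where they were. Handing in.

```bash
python3 -c "
from h import *
print(manip.finish_job()); print(manip.observe()['eef_pos'])"
```

```text
the job is handed in; nothing more can be done
None
the job is handed in; nothing more can be done
```

The press is open for your sandwich: the lid stands at about 0.95 rad (54°), with the handle still held in the gripper at a 40 N grip setting. I handed the job in at about 18 s of the 61 s; no verdict is reported.

- **Tug:** I tugged the lid before touching the lock. After about 7 mm of lift the pull jumped from 4 N to 13 N and stayed there, so the lock had caught it.
- **Lock:** I eased the lid down and let go of the handle. I then pushed the red tab back to its stop (about 14 N there), and a picture showed the hook clear of the lug.
- **Lift:** I took the handle again and lifted the lid along its arc. It came up freely at about 4 N vertical pull.

**Last checks:**
- The arm was still, the gripper opening was 18.7 mm on the 20 mm bar, and the handle was 292 mm from the hinge axis against 291 mm expected.
- In the top view the food box, board and roll were within about 5 mm of where they started, and the bottle looked unmoved at the same spot in the picture.
- **Bottle:** the first top-view reading mistook the roll for the bottle, so I compared it in the scene view instead, where it was within about 1 mm.
- **Board and roll:** the scene camera's last readings were off by about 0.1 m for the board and 0.05 m for the roll. The arm was partly hiding them there, and the unobstructed top view disagreed, so I put it down to the arm being in the way.

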